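# Strip a strap clamp off its stud into the parts tray

### The arm

A 6-joint arm with a two-finger parallel gripper is mounted at the origin on the work surface. World frame = base frame: x ahead of the robot, y to its left, z up, the work surface at z = 0. Lengths are in mm, angles in rad, forces in N, time in s.
With the tool pointing down it reaches from about 275 to 1000 mm from the base axis. Payload 8.4 kg.
Tool frame: the origin (TCP) lies midway between the tips of the shut fingers; the grasp point (between the pads) lies r.grip_point_offset behind it (r.grip_point_offset is the distance from the TCP to the grasp point, in mm); z points along the fingers, y is the direction in which the jaws open and shut (so a half turn about z gives the same grasp; the last joint's range is limited). The gripper opens to 85 mm and grips with 20 to 120 N. Pads are 22 mm wide; open, the fingers measure 114 mm over their backs; the gripper's body (76 mm by 85 mm) begins 54 mm behind the grasp point. The pads swing forward as they close: fully open they stand 13 mm farther back than shut.
Start: joints at [-1.247, 0.353, 1.633, -0, 1.155, -0.002], TCP at [200.04, -592.125, 231.281] pointing down, gripper open.
Joint ranges: [-2.63, 2.63], [-0.92, 2.1], [0.06, 2.66], [-1.3, 4.44], [0, 2.69], [-3.02, 3.02]. Speed limits (rad/s): [2.22, 2.22, 2.79, 3.14, 3.14, 3.14].

### API

Orientations are given as [roll, pitch, yaw] about the fixed x, y, z axes, in that order (R = Rz(yaw) Ry(pitch) Rx(roll)).
In Python, from rig import r gives the robot as it stands.
- The arm moves only by the tool move_arm, never from a script. Its argument "targets" is one flat list of numbers, 5 for each row, row after row: the gripper's target within -1 to 1 (fully open at 1, half-way at 0, shut at -1), then the shift along the tool's x, y, z in cm, then the turn about the tool's z in degrees. In form: [gripper, tx, ty, tz, turn, gripper, tx, ty, tz, turn, ...]. A call has 1 to 10 rows; each row is the pose to reach, as a shift and turn from the pose commanded when the call began, along the tool's axes at that moment; what a row does not reach only later rows make up. A row lasts 1/10 s, in which the tool goes at most 50 mm and 8.59 degrees, less where a joint would pass 70% of its speed; a pose out of reach is approached as far as the arm can. A call with a gripper value outside its range is refused whole. The fingers move at their own pace and stop on an object; "squeeze" is the grip in N (left out, the last holds). Time passes only in rows, so rows that repeat a pose let the fingers close. It gives the time, the measured TCP pose, the force and the opening at its end, in the units of the state.
- r.sense(): the state, without advancing time (a new reading comes with each control period).
- r.grab_frame(name): name is "scene" or "top"; returns a dict with "img" (480x640x3 uint8, blue, green, red), "K" (3x3 intrinsics, pixels), "k1" (the pictures are not rectified: a ray, as slopes to the right and down, at radius r is drawn at 1 + k1 r^2 times it, then the intrinsics apply), "world_to_cam" (4x4, takes a point from world to camera coordinates). Camera axes: x right, y down, z forward; pixel columns grow to the right and rows downward; lengths in mm; the calibration is good to about 2 mm. A picture is of the moment at which its call begins. There is no depth.
- r.sign_off(): hands the job in, once; it reports no verdict.
Trained networks look in a picture, given as the dict that the camera call returned (one of the last four; its "shot" number tells which), for a name from the list of things; names that differ only in an ending like _2 or _b are one class to them, and where a whole thing is asked for, a point or a joint stands for the part that bears it (a point fixed in the world has none). Each returns a list of dicts, best first, with "conf" (0 to 1); they miss things now and then, are a little off and sometimes report something else, mostly with a low value. They report only what shows in the picture. A call takes as long as a camera call. They do not tell look-alikes from the thing itself.
- r.outline_of(picture, thing): "region" (480x640 bool, what is visible of it).
- r.mark_of(picture, thing): "position" ([x, y, z] in mm, in world coordinates, good to about 4 mm: a listed point, or the origin of a listed thing).
The state is a dict: "clock": time; "qpos": joint angles; "qvel": joint speeds; "joint_efforts": joint torques, N m; "eef_pos": TCP position; "tcp_rot": TCP orientation; "contact_force": force on the tool from outside, world axes, zero at the start; "wrist_torque": the same for the moment, N m; "opening": opening from 0.0 (shut) to 1.0 (fully open).
Only numpy, scipy, OpenCV 4.12 (cv2) and the standard library are available. Lean on these libraries where they do the work, as an engineer would, in place of code of your own. Each camera call takes 0.05 s, during which the arm holds its last target.

### The job

One of the two fixtures on the bench has a strap clamp on its stud, held under a washer and a nut that has already been run loose. Take that clamp apart in order and put the pieces in the flat metal tray: first the nut, then the washer, then the strap, each left on its stud until its turn comes. In the end all three should lie flat on the tray's floor side by side, none on top of another.

Things in the scene. Friction and masses are not known exactly. Their poses are not given: they have to be found in the camera images.
- nut: Steel hex nut, 30 mm across flats, 24 tall, 0.1 kg; top piece on the stud, standing on the washer. Already unscrewed: it lifts straight off without turning (2 mm play all round). Origin: centre of underside, 81 mm above the bench; z up. Flats face its x axis and every 60 degrees. The stud, 17 mm thick, ends 3 mm above it. Not the nut on the other fixture, which has a washer but no strap below it.
- washer: Steel thick washer, 45 mm outside, 23 bore, 8 thick, 0.07 kg, flat on the strap under the nut; it overhangs the strap 3.5 mm on either long side. Origin: centre of underside, 73 mm above the bench at the start; z up.
- strap: Dark steel bar 120 mm long (x), 38 wide (y), 18 thick (z), 0.5 kg; the stud stands upright in a 30 x 23 slot at its middle, rising 53 mm from its underside. Origin: centre of underside, 55 mm above the bench. It lies loose along a fixed riser 104 x 34 x 40 mm high, on a foot 150 x 76 x 15 high. A smaller spare strap lies on the bench itself.
- tray: Shallow bare sheet-steel tray, empty, fixed to the bench, 220 mm (x) by 260 mm (y) outside, walls 3 thick and 18 high, floor 3 thick. Origin: centre of underside, at bench level; z up. On the opposite side of the bench (left or right) from the strap.
There are look-alikes about, which are no part of the job. Leave any purple look-alike of the washer alone.

How it is judged:
By the outcome, as a careful person would: the job done as asked, in the order asked, and still so for the second after the job is handed in, with the robot touching nothing.
It also fails if it takes over 72 s, if anything falls off the work surface, if the arm or the gripper's body presses on something with over 40 N, if the wrist force passes 120 N, or if a joint passes its speed limit or range.

## Working session

There is one attempt and no reset: what is moved stays moved. The work goes in short steps, Python scripts to look and compute and a tool call to move; the robot and the scene stay as the last step left them, time stands still between calls to the robot, and variables do not carry over. Pictures are saved under pics/ and viewed, and the job is handed in when it is done.

Besides the shell and the picture viewer there is one more tool, called as name(argument=value, ...) on one line, values as JSON. move_arm: Moves the arm, as the interface text tells. Its arguments: {"type":"object","properties":{"targets":{"type":"array","items":{"type":"number"}},"squeeze":{"type":"number"}},"required":["targets"]}

```bash
mkdir -p pics; ls; python3 - <<'E'
from rig import r
import cv2
print(r.sense(), r.grip_point_offset)
for n in("scene","top"):
    f=r.grab_frame(n); cv2.imwrite(f"pics/{n}0.png",f["img"]); print(n,f["K"],f["k1"],f["world_to_cam"])
    for t in("nut","washer","strap","tray"):
        for d in r.mark_of(f,t): print(n,t,d)
E
```

```text
pics
{'clock': 0.0, 'qpos': array([-1.24737715e+00,  3.53645036e-01,  1.63409896e+00, -1.43604498e-06,
        1.15522691e+00, -2.40595849e-03]), 'qvel': array([-0.0002473 , -0.00025043, -0.0029727 ,  0.00034536, -0.00134938,
       -0.00090825]), 'joint_efforts': array([ 2.08784641e-04, -6.05257630e+01, -3.42069054e+01,  1.89215342e-05,
        9.38325509e-03, -4.09258257e-05]), 'eef_pos': array([ 199.90514264, -591.67800229,  230.57868747]), 'tcp_rot': array([-3.14021441e+00, -2.00297656e-06,  3.25825712e-01]), 'contact_force': array([ 0.53607195, -0.36986003,  0.6685166 ]), 'wrist_torque': array([-0.02962331, -0.05368141, -0.00438172]), 'opening': 1.0024410974729727} 18.700000000000003
scene [[439.07986955   0.         322.82197314]
 [  0.         439.07986955 242.35312088]
 [  0.           0.           1.        ]] -0.03857262647861948 [[ 9.01594016e-01  4.32570606e-01 -3.30156761e-03 -4.47467598e+02]
 [ 3.55274026e-01 -7.44798243e-01 -5.64850373e-01 -1.50647157e+02]
 [-2.46796670e-01  5.08092755e-01 -8.25186740e-01  9.31599553e+02]
 [ 0.00000000e+00  0.00000000e+00  0.00000000e+
[... 467 characters left out ...]
.29467637]
 [  0.           0.           1.        ]] -0.1503981955067017 [[-1.99788227e-02 -9.99595645e-01 -2.02334432e-02 -1.32671121e+01]
 [-9.83340313e-01  2.33029730e-02 -1.80274237e-01  4.85023396e+02]
 [ 1.80672842e-01  1.62946933e-02 -9.83408261e-01  8.74985612e+02]
 [ 0.00000000e+00  0.00000000e+00  0.00000000e+00  1.00000000e+00]]
top nut {'position': [567.1, -208.9, 78.8], 'conf': 0.58}
top washer {'position': [561.2, -213.4, 72.7], 'conf': 0.76}
top washer {'position': [421.3, -203.7, 5.6], 'conf': 0.69}
top washer {'position': [510.0, -346.5, -0.2], 'conf': 0.69}
top strap {'position': [568.9, -213.1, 57.9], 'conf': 0.96}
top tray {'position': [552.6, 221.5, -1.1], 'conf': 0.64}
```

View pics/scene0.png

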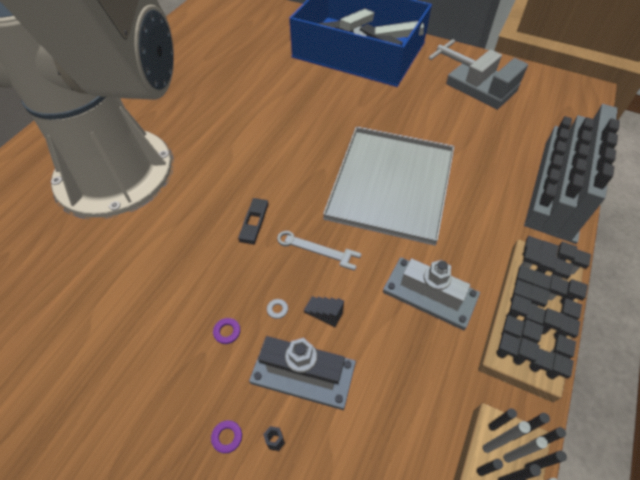

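View pics/top0.png

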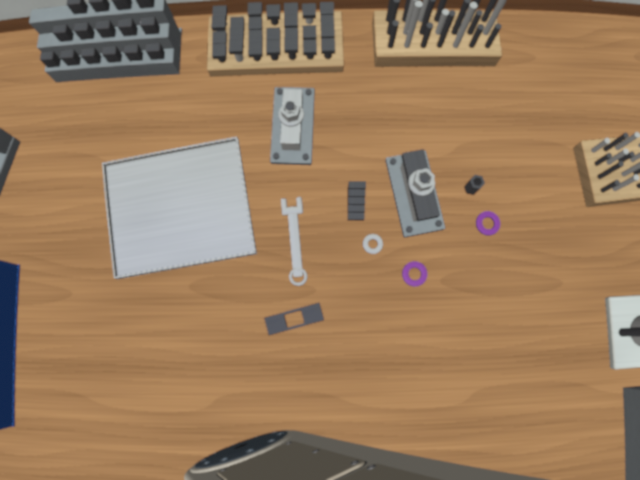

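Two candidates: the fixture at scene (302,365) / top (418,192) has a dark strap under washer and nut. The one at scene (437,285) / top (292,125) has a washer straight on its bare riser. The first fits the description. I'll confirm it in a crop and measure by overlay.

```bash
cat > h.py <<'E'
import numpy as np, cv2
from rig import r
def proj(f,P):
    P=np.asarray(P,float).reshape(-1,3); W=np.array(f["world_to_cam"])
    return cv2.projectPoints(P,cv2.Rodrigues(W[:3,:3])[0],W[:3,3],np.array(f["K"]),np.array([f["k1"],0,0,0]))[0].reshape(-1,2)
def back(f,uv,z):
    W=np.array(f["world_to_cam"]);n=cv2.undistortPoints(np.array(uv,float).reshape(-1,1,2),np.array(f["K"]),np.array([f["k1"],0,0,0])).reshape(-1,2)
    c=-W[:3,:3].T@W[:3,3]; d=np.c_[n,np.ones(len(n))]@W[:3,:3]
    return c+d*((z-c[2])/d[:,2])[:,None]
def rect(cx,cy,z,yaw,lx,ly):
    c,s=np.cos(yaw),np.sin(yaw)
    return [[cx+c*a-s*b,cy+s*a+c*b,z] for a,b in((lx/2,ly/2),(-lx/2,ly/2),(-lx/2,-ly/2),(lx/2,-ly/2))]
def circ(cx,cy,z,R,n=40,off=0): return [[cx+R*np.cos(t+off),cy+R*np.sin(t+off),z] for t in np.arange(n)*2*np.pi/n]
def draw(im,f,polys,k,o):
    for P,c in polys:
        p=((proj(f,P)-o+.5)*k-.5)*8
        cv2.polylines(im,[np.round(p).astype(int).reshape(-1,1,2)],True,c,1,cv2.LINE_AA,3)
def crop(f,uv,w,h,k,polys=(),name=None):
    o=np.array([int(uv[0]-w/2),int(uv[1]-h/2)]);o=np.clip(o,0,[640-w,480-h])
    im=cv2.resize(f["img"][o[1]:o[1]+h,o[0]:o[0]+w],None,fx=k,fy=k,interpolation=cv2.INTER_CUBIC)
    draw(im,f,polys,k,o)
    if name: cv2.imwrite(name,im)
    return im
E
python3 - <<'E'
from h import *
import pickle
out=[]
fs={}
for n,uv in(("scene",(302,365)),("top",(418,192))):
    f=r.grab_frame(n);fs[n]=f
    m=r.outline_of(f,"strap"); 
    for d in m: 
        ys,xs=np.nonzero(d["region"]); print(n,"strap",d["conf"],xs.mean(),ys.mean(),cv2.minAreaRect(np.c_[xs,ys].astype(np.float32)))
    out.append(crop(f,uv,100,100,4)) 
pickle.dump(fs,open("f0.pkl","wb"))
cv2.imwrite("pics/c0.png",np.hstack(out))
f=fs["top"]
# tray corners in top (rim z=18)
print(back(f,[(103,163),(238,139),(255,253),(115,277)],18))
E
```

```text
scene strap 0.78 302.4349397590361 360.8897590361446 ((300.92034912109375, 359.865234375), (84.56326293945312, 29.386842727661133), 14.42077350616455)
top strap 0.85 421.11341222879685 187.88856015779092 ((420.8823547363281, 185.0294189453125), (69.85025787353516, 24.01102638244629), 75.96376037597656)
top strap 0.27 177.51084380184878 208.22991230149324 ((175.9868621826172, 207.9272003173828), (120.00172424316406, 147.0831298828125), 79.77099609375)
[[636.4683289  365.28146024  18.        ]
 [673.0666049  108.94825502  18.        ]
 [460.08219454  77.08624577  18.        ]
 [421.81371133 330.45803139  18.        ]]
```

View pics/c0.png

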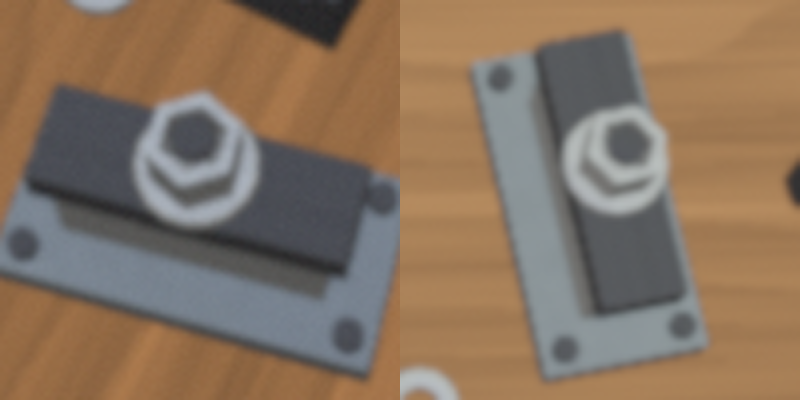

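```bash
cat > fit.py <<'E'
from h import *
import pickle
from scipy.optimize import minimize
fs=pickle.load(open("f0.pkl","rb"))
def px(o,l): return (np.array(l,float)+.5)/4-.5+o
cs=px((252,315),[(58,87),(370,167),(345,268),(28,183)])
ct=px((368,142),[(137,45),(225,30),(285,295),(198,315)])
for f,c in((fs["scene"],cs),(fs["top"],ct)):
    p=back(f,c,73)[:,:2]; print(p.mean(0),[np.linalg.norm(p[i]-p[(i+1)%4]) for i in range(4)], [np.degrees(np.arctan2(*(p[(i+1)%4]-p[i])[::-1])) for i in range(4)])
# automatic nut-hex refinement not needed: overlay
import sys
a=list(map(float,sys.argv[1:]))  # strap x y yawdeg ; nut x y yawdeg ; washer x y
out=[]
for n,uv in(("scene",(302,365)),("top",(418,192))):
    f=fs[n];y=np.radians(a[2]);ny=np.radians(a[5])
    polys=[(rect(a[0],a[1],73,y,120,38),(0,255,255)),(rect(a[0],a[1],55,y,120,38),(0,160,160)),(circ(a[6],a[7],81,22.5),(0,0,255)),
     (circ(a[3],a[4],105,15/np.cos(np.pi/6),6,ny+np.pi/6),(0,255,0)),(circ(a[3],a[4],81,15/np.cos(np.pi/6),6,ny+np.pi/6),(0,120,0))]
    out.append(crop(f,uv,64,64,6,polys) if 0 else crop(f,uv,100,100,4,polys))
cv2.imwrite("pics/fit%s.png"%abs(hash(tuple(a))),np.hstack(out)) ; cv2.imwrite("pics/fit.png",np.hstack(out))
E
python3 fit.py 566 -212 12 564 -211 12 564 -211
```

```text
[ 563.63736133 -211.1552519 ] [np.float64(117.82482695841931), np.float64(37.43601924409936), np.float64(116.36325138661775), np.float64(37.20000866960957)] [np.float64(10.66615528658199), np.float64(-79.25432110606), np.float64(-169.465208756698), np.float64(102.99842999301141)]
[ 563.33781828 -210.26156843] [np.float64(38.99052584135181), np.float64(118.59941316588947), np.float64(38.09700113491427), np.float64(120.37803426124147)] [np.float64(-80.95991388459835), np.float64(-171.306976928354), np.float64(101.71898848002047), np.float64(9.143256460957032)]
```

View pics/fit.png

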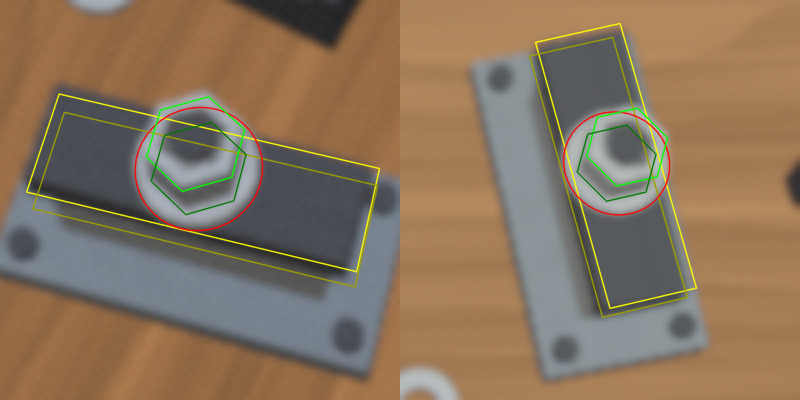

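```bash
sed -n 1,1p fit.py; for y in -8 0 20; do python3 fit.py 563.5 -210.7 9.8 562.5 -210.5 $y 563 -210.7 >/dev/null; cp pics/fit.png pics/fy$y.png; done; python3 - <<'E'
import cv2,numpy as np
cv2.imwrite("pics/fy.png",np.vstack([cv2.imread(f"pics/fy{y}.png")[70:270] for y in(-8,0,20)]))
E
```

```text
from h import *
```

View pics/fy.png

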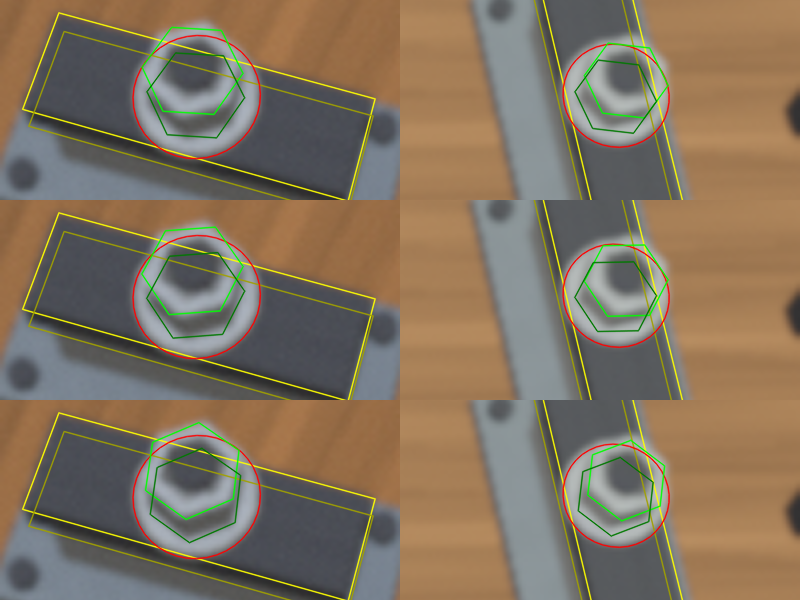

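```bash
python3 - <<'E'
from h import *
import pickle
fs=pickle.load(open("f0.pkl","rb"))
rows=[]
for a in (None,17,24):
    o=[]
    for n,uv in(("scene",(301,353)),("top",(422,180))):
        P=[] if a is None else [(circ(564,-211,105,17.32,6,np.radians(a+30)),(0,255,0))]
        o.append(crop(fs[n],uv,40,24,8,P))
    rows.append(np.hstack(o))
cv2.imwrite("pics/n1.png",np.vstack(rows))
E
```

```text
(no output)
```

View pics/n1.png

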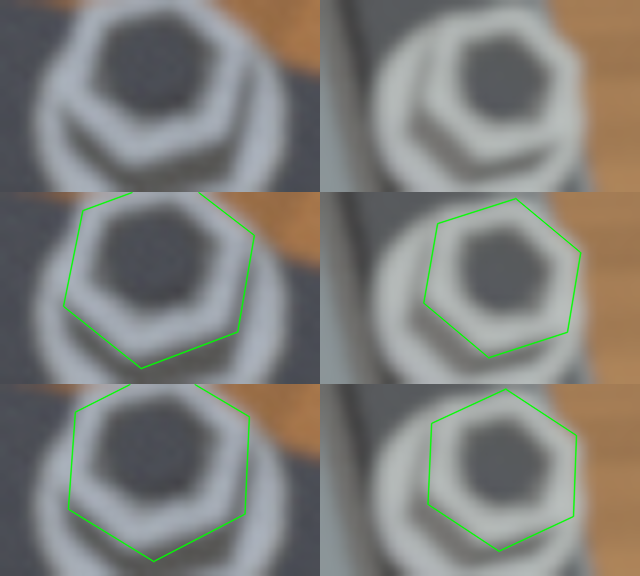

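```bash
cat >> h.py <<'E'
def go(x,y,z,yawdeg):
    s=r.sense();p=s["eef_pos"];w=s["tcp_rot"][2];d=np.array([x,y,z])-p
    tx=np.array([np.cos(w),np.sin(w),0]);ty=np.array([np.sin(w),-np.cos(w),0])
    print("shift cm %.2f %.2f %.2f turn %.1f | at %s yaw %.1f F %s op %.3f t %.2f"%(d@tx/10,d@ty/10,-d[2]/10,-((yawdeg-np.degrees(w)+180)%360-180),np.round(p,1),np.degrees(w),np.round(s["contact_force"],1),s["opening"],s["clock"]))
E
python3 -c "
from h import *
go(564,-211,170,46)"
```

```text
shift cm 46.68 -24.46 6.13 turn -27.3 | at [ 200.  -592.1  231.3] yaw 18.7 F [0.7 0.3 0.9] op 1.005 t 0.70
```

move_arm(targets=[0.3, 10, -5.24, 1.3, -6, 0.3, 20, -10.48, 2.6, -12, 0.3, 30, -15.7, 4, -18, 0.3, 46.68, -24.46, 6.1, -27.3, 0.3, 46.68, -24.46, 6.1, -27.3, 0.3, 46.68, -24.46, 6.1, -27.3, 0.3, 46.68, -24.46, 6.1, -27.3, 0.3, 46.68, -24.46, 6.1, -27.3, 0.3, 46.68, -24.46, 6.1, -27.3, 0.3, 46.68, -24.46, 6.1, -27.3])

```text
clock: 1.7
eef_pos: [544.4, -231.3, 173.8]
tcp_rot: [3.141, -0.0, 0.802]
contact_force: [0.2, 0.4, -0.2]
opening: 0.65
```

```bash
python3 -c "
from h import *
go(564,-211,170,46)"
```

```text
shift cm 2.82 0.00 0.38 turn -0.0 | at [ 544.4 -231.3  173.8] yaw 46.0 F [ 0.2  0.4 -0.2] op 0.650 t 1.70
```

move_arm(targets=[0.3, 2.82, 0, 0.38, 0, 0.3, 2.82, 0, 0.38, 0, 0.3, 2.82, 0, 0.38, 0])

```text
clock: 2.0
eef_pos: [562.6, -212.2, 169.8]
tcp_rot: [-3.141, 0.001, 0.804]
contact_force: [0.3, -0.4, 0.8]
opening: 0.652
```

```bash
python3 - <<'E'
from h import *
go(564,-211,84,46)
for n,uv in(("scene",(301,330)),("top",(422,190))):
    f=r.grab_frame(n);crop(f,uv,100,100,4,[(circ(564,-211,105,17.32,6,np.radians(46)),(0,255,0))],f"pics/{n}1.png")
im=np.hstack([cv2.imread(f"pics/{n}1.png") for n in("scene","top")]);cv2.imwrite("pics/a1.png",im)
E
```

```text
shift cm 0.18 0.01 8.58 turn 0.1 | at [ 562.6 -212.2  169.8] yaw 46.1 F [ 0.3 -0.4  0.8] op 0.652 t 2.00
```

View pics/a1.png

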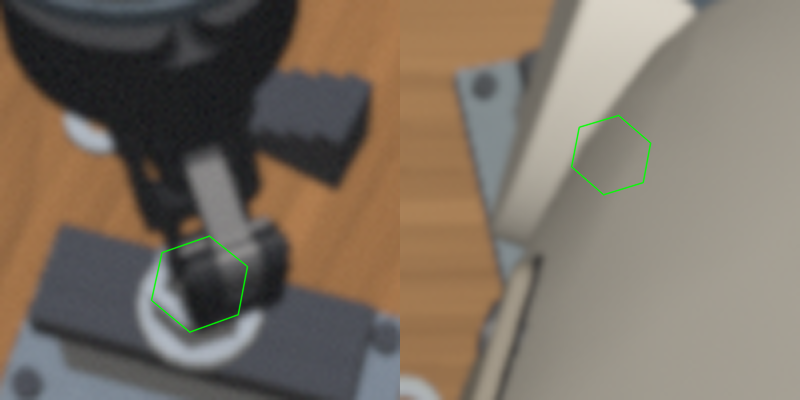

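The view shows the gripper open just above the nut at scene (301,350), so I'll descend.

move_arm(targets=[0.3, 0.1, 0, 4, 0, 0.3, 0.1, 0, 6, 0, 0.3, 0.1, 0, 7.5, 0, 0.3, 0.1, 0, 8.4, 0, 0.3, 0.1, 0, 8.4, 0, 0.3, 0.1, 0, 8.4, 0])

```text
clock: 2.7
eef_pos: [563.8, -212.4, 86.7]
tcp_rot: [3.141, -0.0, 0.802]
contact_force: [0.1, -0.0, 0.4]
opening: 0.65
```

```bash
python3 - <<'E'
from h import *
go(564,-211,84.5,46)
f=r.grab_frame("scene");crop(f,(301,335),120,100,6,[(circ(564,-211,105,17.32,6,np.radians(46)),(0,255,0))],f"pics/s2.png")
E
```

```text
shift cm 0.12 -0.08 0.22 turn -0.1 | at [ 563.8 -212.4   86.7] yaw 45.9 F [ 0.1 -0.   0.4] op 0.650 t 2.70
```

View pics/s2.png

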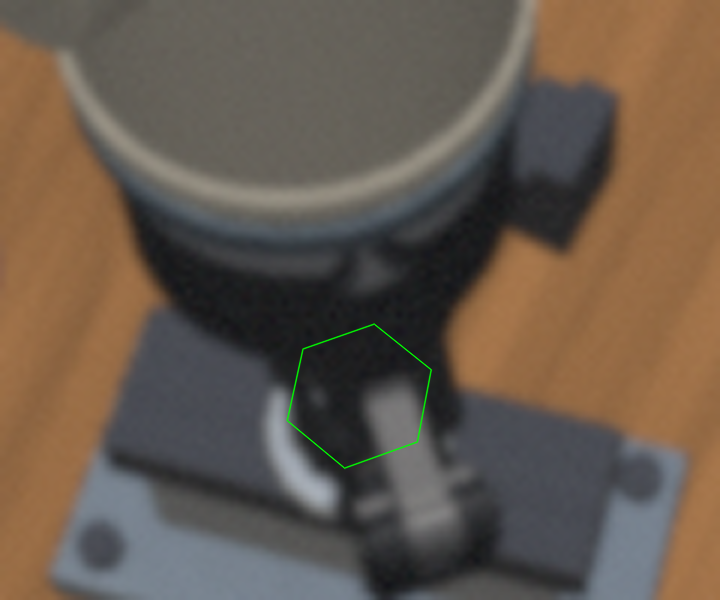

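Positioned around the nut with no contact. Close with a moderate grip.

move_arm(targets=[0.3, 0.1, 0, 0.05, 0, -0.3, 0.1, 0, 0.05, 0, -0.5, 0.1, 0, 0.05, 0, -1, 0.1, 0, 0.05, 0, -1, 0.1, 0, 0.05, 0, -1, 0.1, 0, 0.05, 0, -1, 0.1, 0, 0.05, 0], squeeze=40)

```text
clock: 3.45
eef_pos: [564.4, -211.2, 86.2]
tcp_rot: [3.141, -0.0, 0.802]
contact_force: [-1.1, 0.5, 6.1]
opening: 0.343
```

move_arm(targets=[-1, 0.1, 0, -0.5, 0, -1, 0.1, 0, -1.5, 0, -1, 0.1, 0, -2.5, 0, -1, 0.1, 0, -4, 0, -1, 0.1, 0, -6, 0, -1, 0.1, 0, -9, 0, -1, 0.1, 0, -9, 0, -1, 0.1, 0, -9, 0])

```text
clock: 4.25
eef_pos: [565.3, -210.7, 176.9]
tcp_rot: [3.139, -0.001, 0.802]
contact_force: [-0.1, -0.3, -1.2]
opening: 0.346
```

```bash
python3 - <<'E'
from h import *
c=np.radians(8.3);T=np.array([548.5,221]);R=np.array([[np.cos(c),-np.sin(c)],[np.sin(c),np.cos(c)]])
for n,l in(("nut",(-50,60)),("washer",(50,60)),("strap",(0,-60))): print(n,T+R@l)
x,y=T+R@(-50,60)
go(x,y,110,46)
f=r.grab_frame("scene");crop(f,(301,335),160,120,5,[],f"pics/s3.png")
E
```

```text
nut [490.36233849 273.15373729]
washer [589.31491739 287.58935739]
strap [557.16137206 161.62845266]
shift cm 29.58 -39.02 6.69 turn -0.0 | at [ 565.3 -210.7  176.9] yaw 46.0 F [-0.1 -0.3 -1.2] op 0.346 t 4.25
```

View pics/s3.png

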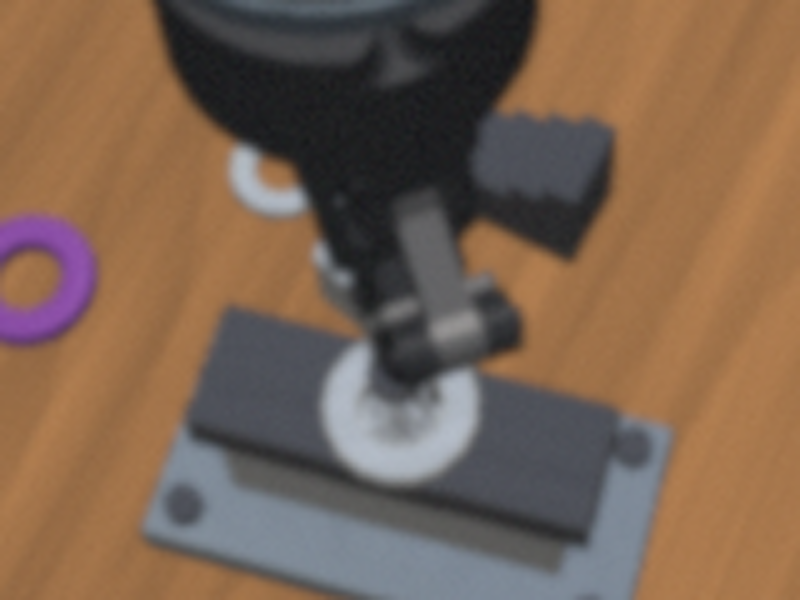

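The nut is held (glint at crop (335,275)) and the washer and strap are still on the stud. Carry to the tray.

move_arm(targets=[-1, 3, -4, 0, 0, -1, 6, -7.9, 0, 0, -1, 9, -11.9, 0, 0, -1, 12, -15.8, 0, 0, -1, 15, -19.8, 0, 0, -1, 18, -23.7, 0, 0, -1, 21, -27.7, 0, 0, -1, 24, -31.7, 0, 0, -1, 27, -35.6, 0, 0, -1, 29.5, -39, 0, 0])

```text
clock: 5.3
eef_pos: [488.0, 274.7, 174.5]
tcp_rot: [-3.141, 0.002, 0.803]
contact_force: [0.9, -0.7, -1.2]
opening: 0.338
```

move_arm(targets=[-1, 0, 0, 0, 0, -1, 0, 0, 4, 0, -1, 0, 0, 8, 0, -1, 0, 0, 12, 0, -1, 0, 0, 14, 0, -1, 0, 0, 14, 0, -1, 0, 0, 14, 0])

```text
clock: 6.0
eef_pos: [489.1, 272.1, 35.2]
tcp_rot: [-3.141, 0.002, 0.802]
contact_force: [-0.3, -0.1, -1.7]
opening: 0.346
```

```bash
python3 - <<'E'
from h import *
go(490.4,273.2,9,46)
f=r.grab_frame("scene");crop(f,(350,190),160,120,5,[],f"pics/s4.png")
E
```

```text
shift cm 0.17 0.01 2.62 turn -0.1 | at [489.1 272.1  35.2] yaw 45.9 F [-0.3 -0.1 -1.7] op 0.346 t 6.00
```

View pics/s4.png

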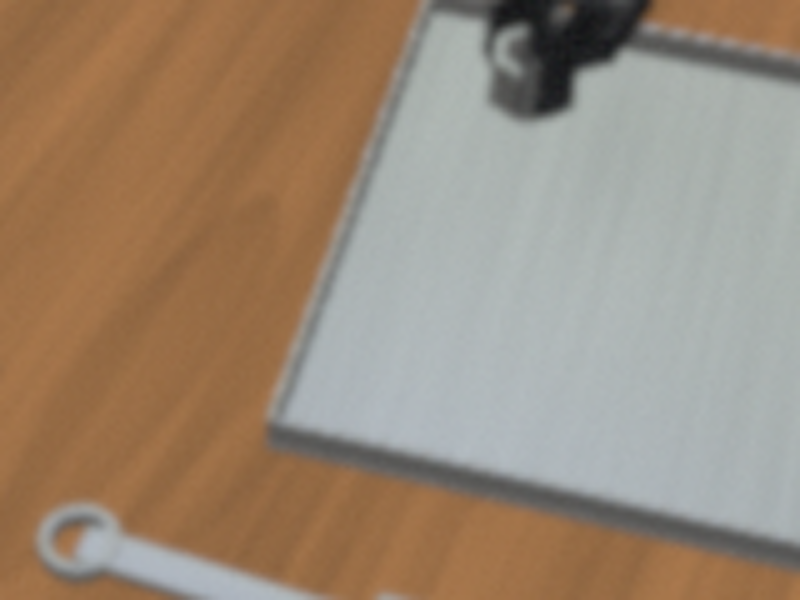

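move_arm(targets=[-1, 0, 0, 1, 0, -1, 0, 0, 1.8, 0, -1, 0, 0, 2.3, 0, -1, 0, 0, 2.5, 0, -1, 0, 0, 2.5, 0, -1, 0, 0, 2.5, 0])

```text
clock: 6.65
eef_pos: [489.5, 272.8, 10.6]
tcp_rot: [3.142, -0.0, 0.802]
contact_force: [0.5, -0.0, -0.6]
opening: 0.341
```

move_arm(targets=[-1, 0, 0, 0.1, 0, -1, 0, 0, 0.2, 0, -1, 0, 0, 0.25, 0, -1, 0, 0, 0.25, 0])

```text
clock: 7.05
eef_pos: [489.5, 272.7, 8.2]
tcp_rot: [3.142, -0.0, 0.802]
contact_force: [-1.1, -0.4, 2.1]
opening: 0.344
```

Touching the floor. Release and retreat.

move_arm(targets=[0, 0, 0, 0, 0, 0.2, 0, 0, 0, 0, 0.2, 0, 0, 0, 0, 0.2, 0, 0, -1, 0, 0.2, 0, 0, -3, 0, 0.2, 0, 0, -8, 0, 0.2, 0, 0, -12, 0, 0.2, 0, 0, -16, 0, 0.2, 0, 0, -16, 0])

```text
clock: 7.95
eef_pos: [492.4, 274.4, 174.3]
tcp_rot: [3.139, -0.009, 0.802]
contact_force: [0.9, 0.3, -0.6]
opening: 0.596
```

```bash
python3 - <<'E'
from h import *
go(564,-211,175,9.8)
E
```

```text
shift cm -29.92 38.88 -0.07 turn 36.2 | at [492.4 274.4 174.3] yaw 46.0 F [ 0.9  0.3 -0.6] op 0.596 t 7.95
```

```bash
python3 - <<'E'
from h import *
o=[]
for n,uv in(("scene",(301,355)),("top",(420,185))):
    f=r.grab_frame(n); o.append(crop(f,uv,66,60,6,[(circ(564,-211,81,22.5),(0,0,255)),(rect(563.5,-210.7,73,np.radians(9.8),120,38),(0,255,255)),(circ(564,-211,108,8.5),(0,255,0))]))
cv2.imwrite("pics/w.png",np.hstack(o))
f=r.grab_frame("scene");crop(f,(380,160),130,100,6,[],f"pics/s5.png")
E
```

```text
(no output)
```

View pics/w.png

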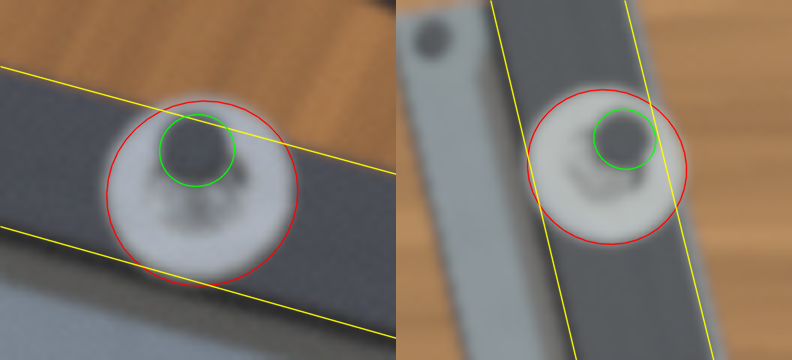

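View pics/s5.png

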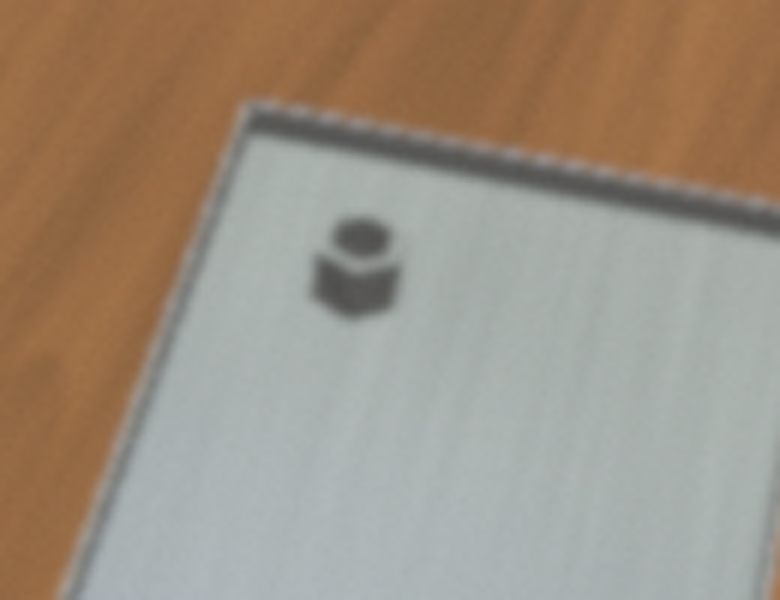

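The nut is flat on the tray (crop (357,265)). The washer is still on the stud, and the overlay matches (564,-211) in both views. Go for the washer.

move_arm(targets=[0.5, -3, 3.9, 0, 4, 0.5, -6, 7.8, 0, 8, 0.5, -9, 11.7, 0, 12, 0.5, -12, 15.6, 0, 16, 0.5, -15, 19.5, 0, 20, 0.5, -18, 23.4, 0, 24, 0.5, -21, 27.3, 0, 28, 0.5, -24, 31.2, 0, 32, 0.5, -27, 35, 0, 36, 0.5, -29.9, 38.9, 0, 36])

```text
clock: 9.1
eef_pos: [559.9, -214.3, 166.0]
tcp_rot: [-3.14, 0.003, 0.171]
contact_force: [0.8, 0.5, -0.6]
opening: 0.751
```

move_arm(targets=[0.5, 0, 0, 0, 0, 0.5, 0, 0, 0, 0])

```text
clock: 9.3
eef_pos: [560.0, -213.4, 165.9]
tcp_rot: [-3.14, 0.003, 0.172]
contact_force: [0.3, 0.4, -0.5]
opening: 0.75
```

```bash
python3 - <<'E'
from h import *
go(564,-211,77,9.8)
E
```

```text
shift cm 0.44 -0.16 8.89 turn 0.0 | at [ 560.  -213.4  165.9] yaw 9.8 F [ 0.3  0.4 -0.5] op 0.750 t 9.30
```

move_arm(targets=[0.5, 0.4, -0.15, 0, 0, 0.5, 0.4, -0.15, 3, 0, 0.5, 0.4, -0.15, 6, 0, 0.5, 0.4, -0.15, 7.5, 0, 0.5, 0.4, -0.15, 8.4, 0, 0.5, 0.4, -0.15, 8.8, 0, 0.5, 0.4, -0.15, 8.8, 0])

```text
clock: 10.0
eef_pos: [565.3, -210.2, 80.2]
tcp_rot: [3.141, -0.0, 0.174]
contact_force: [-0.6, -0.1, -0.1]
opening: 0.75
```

```bash
python3 - <<'E'
from h import *
go(564,-211,76,9.8)
E
```

```text
shift cm -0.14 0.05 0.42 turn 0.2 | at [ 565.3 -210.2   80.2] yaw 10.0 F [-0.6 -0.1 -0.1] op 0.750 t 10.00
```

move_arm(targets=[0.5, -0.1, 0.05, 0.4, 0, 0.5, -0.1, 0.05, 0.65, 0, 0.5, -0.1, 0.05, 0.65, 0, 0.2, -0.1, 0.05, 0.65, 0, 0.1, -0.1, 0.05, 0.65, 0, -0.2, -0.1, 0.05, 0.65, 0, -1, -0.1, 0.05, 0.65, 0, -1, -0.1, 0.05, 0.65, 0, -1, -0.1, 0.05, 0.65, 0])

```text
clock: 10.9
eef_pos: [564.2, -211.3, 74.2]
tcp_rot: [3.141, -0.0, 0.174]
contact_force: [-1.2, 0.7, 5.6]
opening: 0.494
```

```bash
python3 - <<'E'
from h import *
go(564,-211,76,9.8)
f=r.grab_frame("scene");crop(f,(301,350),130,100,6,[(circ(564,-211,81,22.5),(0,0,255))],f"pics/s6.png")
E
```

```text
shift cm -0.01 -0.03 -0.18 turn 0.2 | at [ 564.2 -211.3   74.2] yaw 10.0 F [-1.2  0.7  5.6] op 0.494 t 10.90
```

View pics/s6.png

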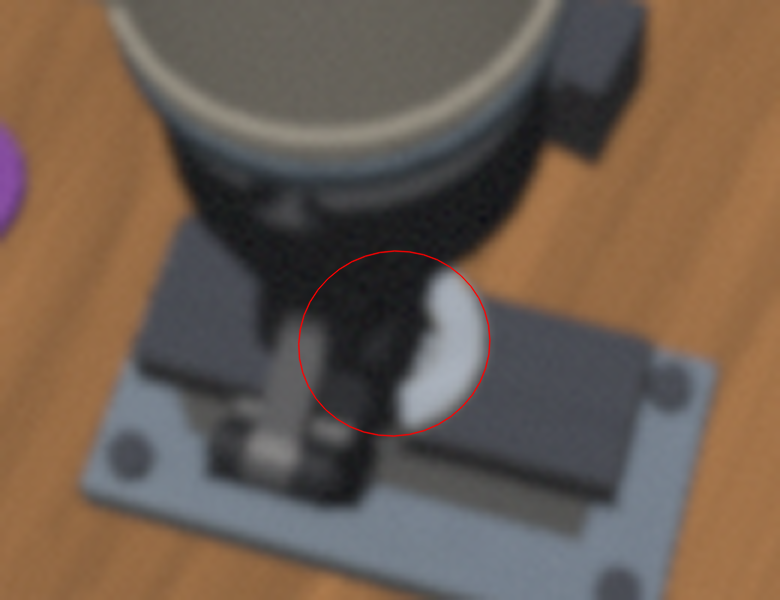

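```bash
python3 - <<'E'
from h import *
f=r.grab_frame("scene")
o=np.array([301-65,300])
# finger pad boxes: TCP 564.2,-211.3 yaw 10
y=np.radians(10)
P=[]
for z in (74,110):
  for s in(-1,1):
    c=np.array([564.2,-211.3])+s*(21+7)*np.array([-np.sin(y),np.cos(y)])
    P.append((rect(c[0],c[1],z,y,22,14),(0,255,0) if z<80 else (255,255,0)))
P+=[(circ(564,-211,81,22.5),(0,0,255))]
crop(f,(301,350),130,100,6,P,"pics/s7.png")
print([ (d["position"],d["conf"]) for d in r.mark_of(f,"washer")])
E
```

```text
[([506.7, -340.0, -0.0], 0.88), ([416.4, -203.1, 1.5], 0.69), ([563.8, -214.4, 67.7], 0.59)]
```

View pics/s7.png

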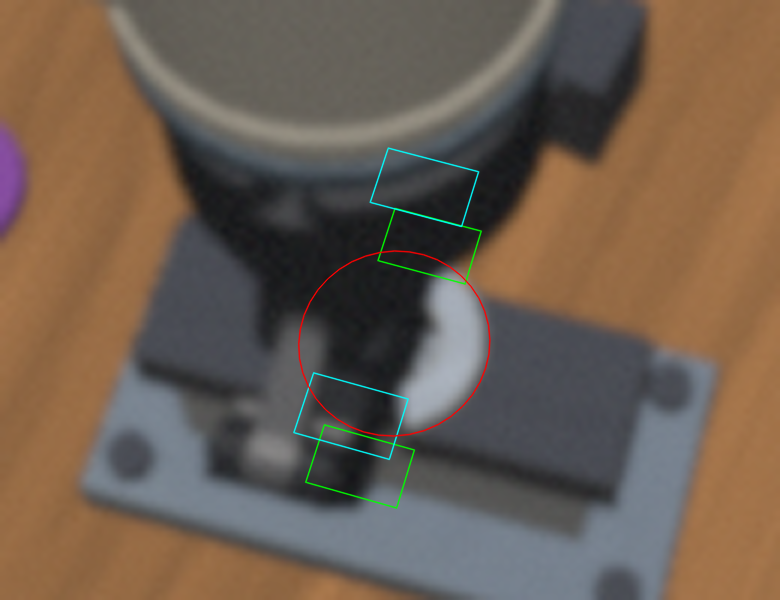

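```bash
python3 - <<'E'
from h import *
f=r.grab_frame("scene")
def boxes(x,y0,zs,yawd,half):
  y=np.radians(yawd);P=[]
  for z in zs:
   for s in(-1,1):
    c=np.array([x,y0])+s*(half+7)*np.array([-np.sin(y),np.cos(y)])
    P.append((rect(c[0],c[1],z,y,22,14),(0,255,0) if z==zs[0] else (255,255,0)))
   y2=y+np.pi/2
  return P
im=cv2.imread("pics/s3.png");y=46
P=boxes(565.3,-210.7,(177,213),46,15)
P=[(p,c) for p,c in P]+[(circ(565.3,-210.7,172,17.3,6,np.radians(46)),(0,0,255))]
# tool y at yaw46 = angle -44 ; boxes use yaw+90 =136 same axis
draw(im,f,P,5,np.array([221,275])); 
im2=cv2.imread("pics/s4.png");P=boxes(489.1,272.1,(35,71),46,15)+[(circ(489.1,272.1,30,17.3,6,np.radians(46)),(0,0,255))]
draw(im2,f,P,5,np.array([270,130]))
cv2.imwrite("pics/chk.png",np.hstack([im[:,200:600],im2[:,300:700]]))
E
```

```text
(no output)
```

View pics/chk.png

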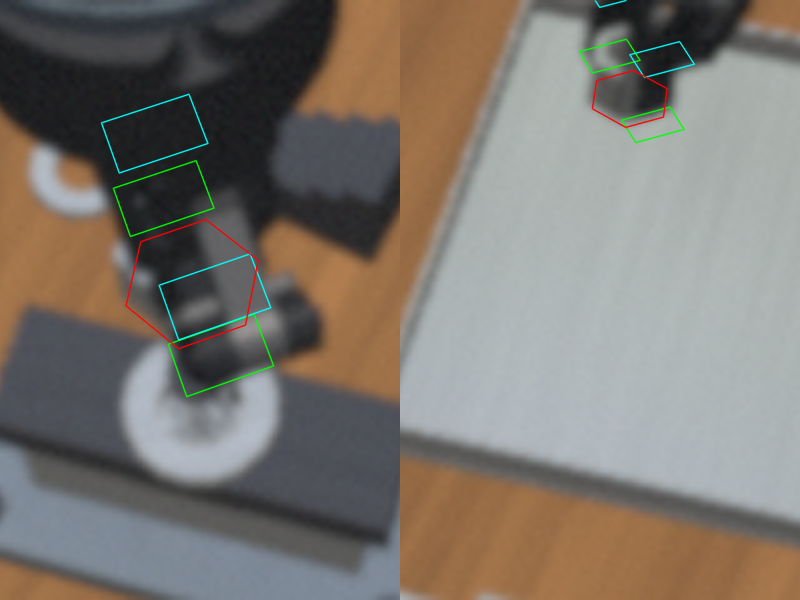

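Opening fits a 45 mm washer given the fingers' angular stroke (the 30 mm nut read 0.344). Lift slowly.

move_arm(targets=[-1, 0, 0, -0.5, 0, -1, 0, 0, -1, 0, -1, 0, 0, -2, 0, -1, 0, 0, -3.5, 0, -1, 0, 0, -6, 0, -1, 0, 0, -9, 0, -1, 0, 0, -9.5, 0, -1, 0, 0, -9.5, 0], squeeze=50)

```text
clock: 11.9
eef_pos: [564.9, -211.5, 170.4]
tcp_rot: [3.14, -0.003, 0.174]
contact_force: [-0.1, -0.3, -0.5]
opening: 0.486
```

```bash
python3 - <<'E'
from h import *
go(589.3,287.6,170,9.8)
f=r.grab_frame("scene");crop(f,(301,325),130,100,6,[],f"pics/s8.png")
E
```

```text
shift cm 11.04 -48.73 0.04 turn 0.2 | at [ 564.9 -211.5  170.4] yaw 10.0 F [-0.1 -0.3 -0.5] op 0.486 t 11.90
```

View pics/s8.png

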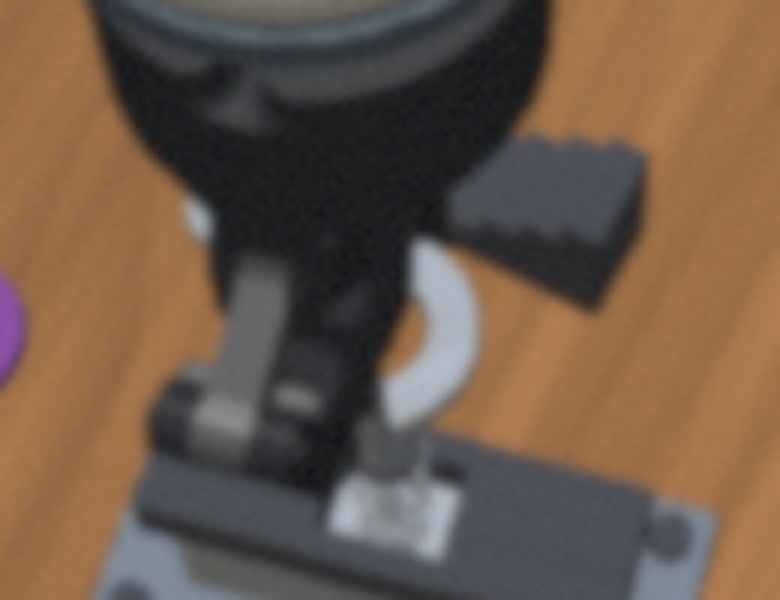

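The washer is lifted and the strap stays, with the slot and stud visible at crop (395,510). Carry.

move_arm(targets=[-1, 1.1, -4.8, 0, 0, -1, 2.2, -9.6, 0, 0, -1, 3.3, -14.5, 0, 0, -1, 4.4, -19.4, 0, 0, -1, 5.5, -24.3, 0, 0, -1, 6.6, -29.2, 0, 0, -1, 7.7, -34, 0, 0, -1, 8.8, -38.9, 0, 0, -1, 9.9, -43.8, 0, 0, -1, 11, -48.7, 0, 0])

```text
clock: 12.95
eef_pos: [586.9, 288.4, 166.9]
tcp_rot: [3.141, 0.002, 0.174]
contact_force: [-0.0, -0.0, -0.1]
opening: 0.49
```

move_arm(targets=[-1, 0, 0, 0, 0, -1, 0, 0, 4, 0, -1, 0, 0, 8, 0, -1, 0, 0, 12, 0, -1, 0, 0, 14, 0, -1, 0, 0, 14, 0, -1, 0, 0, 14, 0])

```text
clock: 13.65
eef_pos: [587.6, 286.2, 27.9]
tcp_rot: [3.141, 0.002, 0.174]
contact_force: [0.8, 0.4, 0.5]
opening: 0.489
```

```bash
python3 - <<'E'
from h import *
go(589.3,287.6,6,9.8)
f=r.grab_frame("scene");crop(f,(380,160),130,100,6,[],f"pics/s9.png")
E
```

```text
shift cm 0.19 -0.11 2.19 turn 0.2 | at [587.6 286.2  27.9] yaw 10.0 F [0.8 0.4 0.5] op 0.489 t 13.65
```

View pics/s9.png

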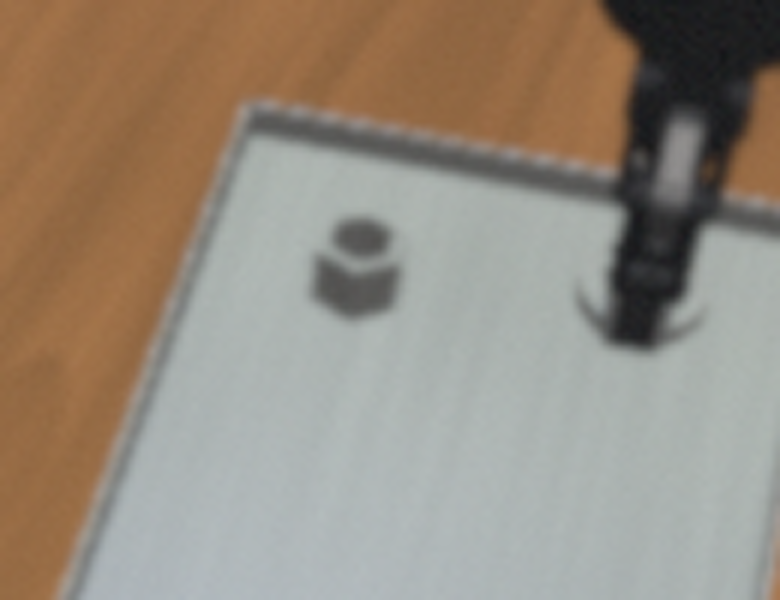

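move_arm(targets=[-1, 0, 0, 1, 0, -1, 0, 0, 1.7, 0, -1, 0, 0, 2, 0, -1, 0, 0, 2.1, 0, -1, 0, 0, 2.1, 0, -1, 0, 0, 2.1, 0])

```text
clock: 14.3
eef_pos: [588.2, 286.8, 7.7]
tcp_rot: [-3.142, -0.0, 0.174]
contact_force: [0.1, 0.3, -0.3]
opening: 0.484
```

move_arm(targets=[-1, 0, 0, 0.1, 0, -1, 0, 0, 0.2, 0, -1, 0, 0, 0.3, 0, -1, 0, 0, 0.3, 0])

```text
clock: 14.7
eef_pos: [588.0, 286.7, 4.4]
tcp_rot: [3.142, 0.0, 0.174]
contact_force: [0.9, 0.3, -1.3]
opening: 0.485
```

move_arm(targets=[-1, 0, 0, 0.05, 0, -1, 0, 0, 0.1, 0, -1, 0, 0, 0.1, 0])

```text
clock: 15.0
eef_pos: [588.1, 286.8, 4.4]
tcp_rot: [-3.142, -0.0, 0.174]
contact_force: [-2.3, -1.1, 8.3]
opening: 0.491
```

move_arm(targets=[0.1, 0, 0, 0, 0, 0.4, 0, 0, 0, 0, 0.4, 0, 0, 0, 0, 0.4, 0, 0, -1, 0, 0.4, 0, 0, -3, 0, 0.4, 0, 0, -8, 0, 0.4, 0, 0, -12, 0, 0.4, 0, 0, -16, 0, 0.4, 0, 0, -16, 0, 0.4, 0, 0, -16, 0])

```text
clock: 16.0
eef_pos: [588.6, 287.0, 165.2]
tcp_rot: [-3.141, -0.003, 0.174]
contact_force: [0.5, 0.5, -0.1]
opening: 0.699
```

```bash
python3 - <<'E'
from h import *
go(563.5,-210.7,165,9.8)
o=[]
for n,uv in(("scene",(301,355)),("top",(420,190))):
    f=r.grab_frame(n); o.append(crop(f,uv,100,100,4,[(rect(563.5,-210.7,73,np.radians(9.8),120,38),(0,255,255)),(circ(564,-211,108,8.5),(0,255,0))]))
    if n=="scene":o.append(crop(f,(390,175),100,100,4))
cv2.imwrite("pics/t.png",np.hstack([o[0],o[2]]));cv2.imwrite("pics/t2.png",o[1])
E
```

```text
shift cm -11.09 48.59 0.02 turn 0.2 | at [588.6 287.  165.2] yaw 10.0 F [ 0.5  0.5 -0.1] op 0.699 t 16.00
```

View pics/t.png

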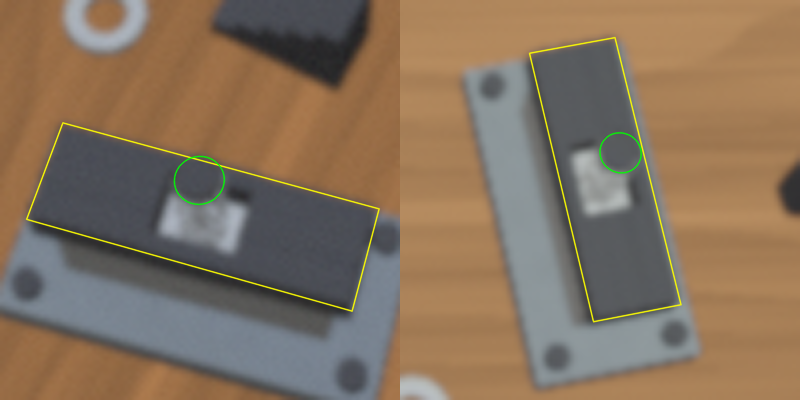

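View pics/t2.png

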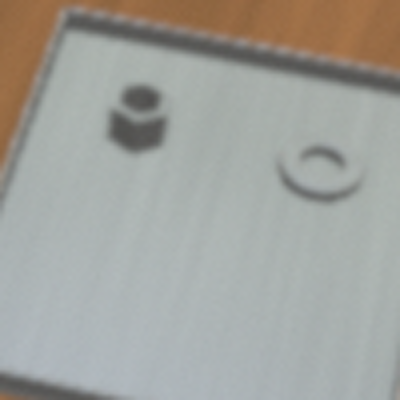

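Nut and washer lie flat and apart (crop (137,120) and (320,175)). The strap fits the overlay at (563.5,-210.7), yaw 10°. Fetch it.

move_arm(targets=[0.4, -1.1, 4.8, 0, 0, 0.4, -2.2, 9.6, 0, 0, 0.4, -3.3, 14.5, 0, 0, 0.4, -4.4, 19.4, 0, 0, 0.4, -5.5, 24.3, 0, 0, 0.4, -6.6, 29.2, 0, 0, 0.4, -7.7, 34, 0, 0, 0.4, -8.8, 38.9, 0, 0, 0.4, -9.9, 43.8, 0, 0, 0.4, -11.1, 48.6, 0, 0])

```text
clock: 17.1
eef_pos: [561.6, -212.8, 161.9]
tcp_rot: [-3.14, 0.002, 0.174]
contact_force: [1.0, 0.5, 0.1]
opening: 0.699
```

move_arm(targets=[0.4, 0, 0, 0, 0, 0.4, 0, 0, 0, 0])

```text
clock: 17.3
eef_pos: [561.6, -212.0, 161.8]
tcp_rot: [-3.14, 0.002, 0.171]
contact_force: [0.4, 0.8, -0.2]
opening: 0.696
```

```bash
python3 - <<'E'
from h import *
go(563.7,-210.8,58,9.8)
E
```

```text
shift cm 0.23 -0.08 10.38 turn 0.0 | at [ 561.6 -212.   161.8] yaw 9.8 F [ 0.4  0.8 -0.2] op 0.696 t 17.30
```

move_arm(targets=[0.4, 0.2, -0.05, 0, 0, 0.4, 0.2, -0.05, 3, 0, 0.4, 0.2, -0.05, 6, 0, 0.4, 0.2, -0.05, 8, 0, 0.4, 0.2, -0.05, 9.5, 0, 0.4, 0.2, -0.05, 10.2, 0, 0.4, 0.2, -0.05, 10.5, 0, 0.4, 0.2, -0.05, 10.5, 0])

```text
clock: 18.1
eef_pos: [565.1, -210.0, 58.8]
tcp_rot: [3.141, -0.0, 0.174]
contact_force: [-0.3, -0.2, 0.4]
opening: 0.701
```

```bash
python3 - <<'E'
from h import *
go(563.7,-210.8,57,9.8)
E
```

```text
shift cm -0.15 0.05 0.18 turn 0.2 | at [ 565.1 -210.    58.8] yaw 10.0 F [-0.3 -0.2  0.4] op 0.701 t 18.10
```

move_arm(targets=[0.4, -0.1, 0.05, 0.2, 0, 0.1, -0.1, 0.05, 0.2, 0, 0, -0.1, 0.05, 0.2, 0, -0.1, -0.1, 0.05, 0.2, 0, -0.3, -0.1, 0.05, 0.2, 0, -1, -0.1, 0.05, 0.2, 0, -1, -0.1, 0.05, 0.2, 0, -1, -0.1, 0.05, 0.2, 0], squeeze=80)

```text
clock: 18.9
eef_pos: [564.0, -211.0, 57.3]
tcp_rot: [3.141, -0.0, 0.174]
contact_force: [-1.9, 1.3, 7.2]
opening: 0.422
```

move_arm(targets=[-1, 0, 0, -0.3, 0, -1, 0, 0, -1, 0, -1, 0, 0, -2, 0, -1, 0, 0, -3.5, 0, -1, 0, 0, -5, 0, -1, 0, 0, -7, 0, -1, 0, 0, -9, 0, -1, 0, 0, -10.5, 0, -1, 0, 0, -10.5, 0])

```text
clock: 19.8
eef_pos: [565.4, -211.5, 164.6]
tcp_rot: [3.139, -0.004, 0.174]
contact_force: [1.3, -0.9, -4.6]
opening: 0.419
```

```bash
python3 - <<'E'
from h import *
go(557.2,161.6,165,8.3)
f=r.grab_frame("scene");crop(f,(301,325),130,100,6,[],f"pics/s10.png")
E
```

```text
shift cm 5.65 -36.89 -0.04 turn 1.7 | at [ 565.4 -211.5  164.6] yaw 10.0 F [ 1.3 -0.9 -4.6] op 0.419 t 19.80
```

View pics/s10.png

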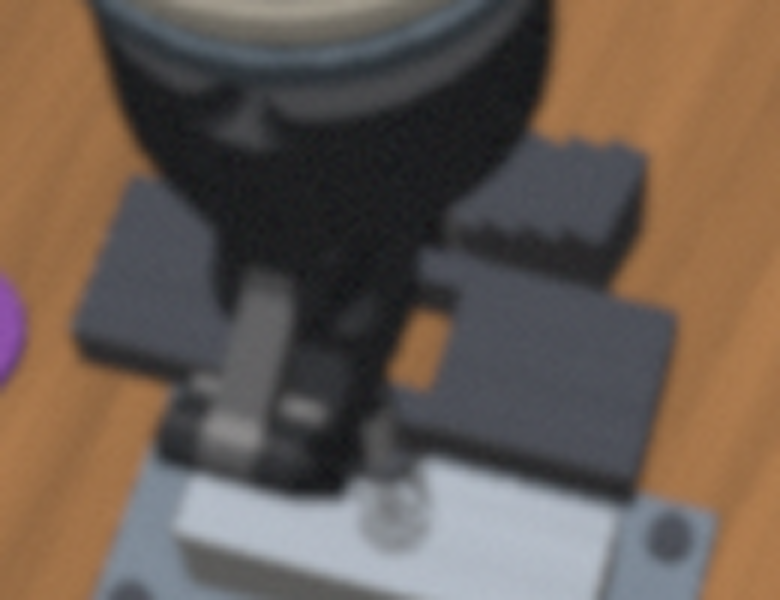

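The strap is held level and clear of the stud. Carry.

move_arm(targets=[-1, 0.6, -4, 0, 0, -1, 1.2, -8, 0, 0, -1, 1.9, -12.5, 0, 0, -1, 2.6, -17, 0, 0, -1, 3.3, -21.5, 0, 0, -1, 4, -26, 0, 0, -1, 4.7, -30.5, 0, 1.7, -1, 5.3, -34.5, 0, 1.7, -1, 5.6, -36.9, 0, 1.7, -1, 5.6, -36.9, 0, 1.7])

```text
clock: 20.85
eef_pos: [554.2, 165.2, 160.4]
tcp_rot: [-3.141, 0.001, 0.147]
contact_force: [-0.2, -0.2, -4.5]
opening: 0.422
```

move_arm(targets=[-1, 0, 0, 0, 0, -1, 0, 0, 4, 0, -1, 0, 0, 8, 0, -1, 0, 0, 12, 0, -1, 0, 0, 13, 0, -1, 0, 0, 13, 0, -1, 0, 0, 13, 0])

```text
clock: 21.55
eef_pos: [556.2, 162.0, 32.8]
tcp_rot: [-3.141, -0.002, 0.144]
contact_force: [-0.3, 0.2, -5.1]
opening: 0.42
```

```bash
python3 - <<'E'
from h import *
go(557.2,161.6,6,8.3)
f=r.grab_frame("scene");crop(f,(390,180),130,100,6,[],f"pics/s11.png")
E
```

```text
shift cm 0.09 0.05 2.68 turn -0.1 | at [556.2 162.   32.8] yaw 8.2 F [-0.3  0.2 -5.1] op 0.420 t 21.55
```

View pics/s11.png

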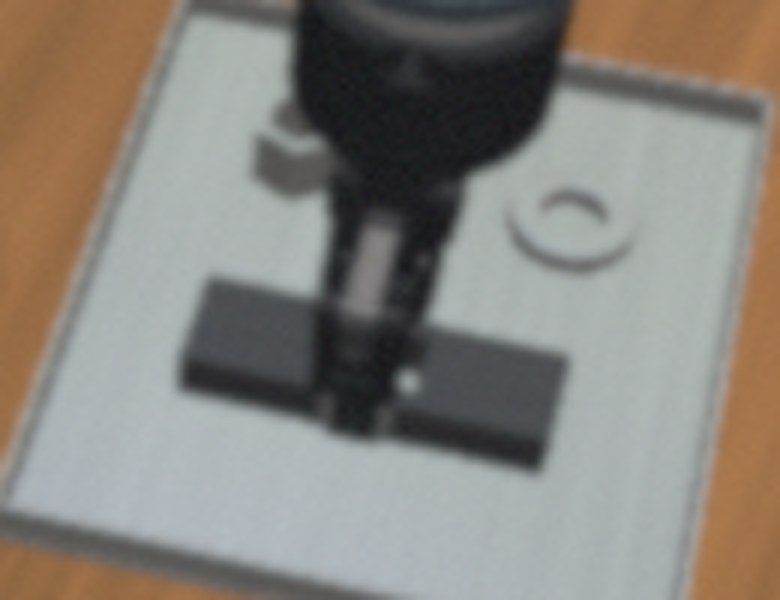

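move_arm(targets=[-1, 0, 0, 1, 0, -1, 0, 0, 1.8, 0, -1, 0, 0, 2.3, 0, -1, 0, 0, 2.5, 0, -1, 0, 0, 2.6, 0, -1, 0, 0, 2.6, 0])

```text
clock: 22.2
eef_pos: [555.1, 162.3, 5.5]
tcp_rot: [3.142, 0.0, 0.144]
contact_force: [0.1, -0.6, -5.2]
opening: 0.423
```

move_arm(targets=[-1, 0, 0, 0.05, 0, -1, 0, 0, 0.1, 0, -1, 0, 0, 0.15, 0, -1, 0, 0, 0.15, 0])

```text
clock: 22.6
eef_pos: [555.4, 162.3, 5.3]
tcp_rot: [-3.142, -0.001, 0.144]
contact_force: [-4.9, -1.8, 11.3]
opening: 0.423
```

In contact (11 N). Release and retreat.

move_arm(targets=[0.1, 0, 0, 0, 0, 0.3, 0, 0, 0, 0, 0.4, 0, 0, 0, 0, 0.4, 0, 0, -1, 0, 0.4, 0, 0, -3, 0, 0.4, 0, 0, -8, 0, 0.4, 0, 0, -12, 0, 0.4, 0, 0, -16, 0, 0.4, 0, 0, -16, 0])

```text
clock: 23.5
eef_pos: [558.5, 163.2, 170.4]
tcp_rot: [-3.14, -0.01, 0.144]
contact_force: [0.4, 0.7, -0.1]
opening: 0.704
```

move_arm(targets=[0.4, 0, 4, 0, 0, 0.4, 0, 8, 0, 0, 0.4, 0, 12, 0, 0, 0.4, 0, 16, 0, 0, 0.4, 0, 20, 0, 0, 0.4, 0, 24, 0, 0, 0.4, 0, 24, 0, 0, 0.4, 0, 24, 0, 0])

```text
clock: 24.3
eef_pos: [589.2, -76.0, 163.6]
tcp_rot: [-3.141, 0.001, 0.142]
contact_force: [0.3, -0.1, -0.2]
opening: 0.701
```

```bash
python3 - <<'E'
from h import *
print(r.sense()["contact_force"])
f=r.grab_frame("scene");a=crop(f,(390,185),100,130,4)
f=r.grab_frame("top");b=crop(f,(180,208),100,130,4)
cv2.imwrite("pics/end.png",np.hstack([a,b]))
E
```

```text
[ 0.33151817 -0.11954153 -0.20242049]
```

View pics/end.png

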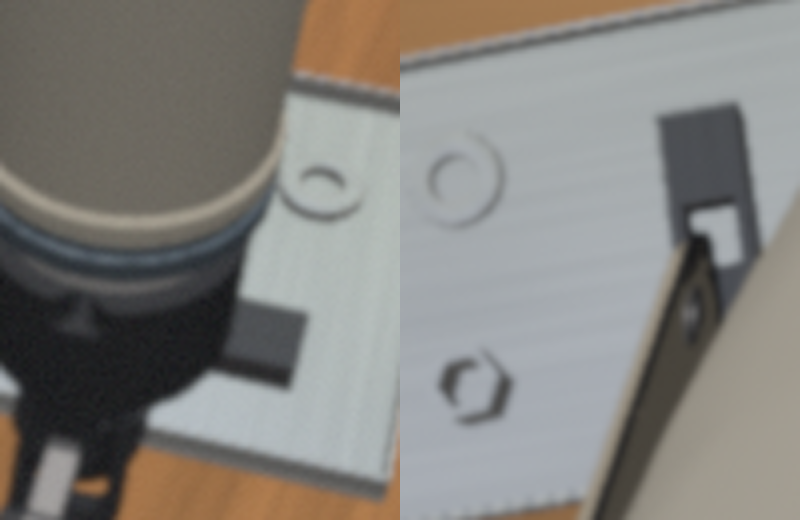

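The arm still hides part of the strap. I'll move it further off for one last look.

move_arm(targets=[0.4, 0, 4, 0, 0, 0.4, 0, 8, 0, 0, 0.4, 0, 12, 0, 0, 0.4, 0, 16, 0, 0, 0.4, 0, 20, 0, 0, 0.4, 0, 24, 0, 0, 0.4, 0, 24, 0, 0])

```text
clock: 25.1
eef_pos: [624.9, -315.8, 163.9]
tcp_rot: [3.14, -0.001, 0.143]
contact_force: [-0.2, 0.4, -0.1]
opening: 0.705
```

```bash
python3 - <<'E'
from h import *
s=r.sense();print(s["contact_force"],s["clock"])
f=r.grab_frame("scene");a=crop(f,(390,185),100,130,4)
f=r.grab_frame("top");b=crop(f,(180,208),100,130,4,[(rect(555.4,162.3,21,.144,120,38),(0,255,255)),(circ(588.1,286.8,11,22.5),(0,0,255))])
cv2.imwrite("pics/end2.png",np.hstack([a,b]))
E
```

```text
[-0.1525445   0.41098721 -0.06213705] 25.1
```

View pics/end2.png

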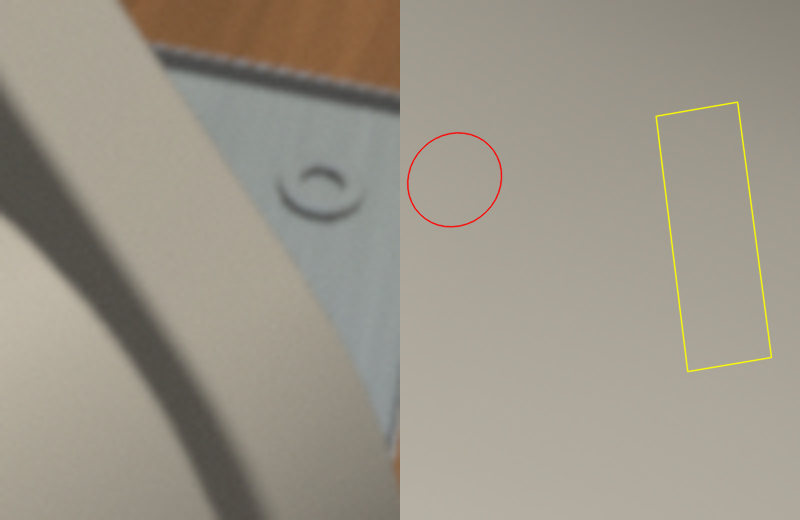

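```bash
python3 - <<'E'
from h import *
print(np.round(r.sense()["qpos"],2))
go(350,-450,225,9)
E
```

```text
[-0.47  0.53  1.52  0.    1.1   0.96]
shift cm -29.12 9.72 -6.15 turn -0.7 | at [ 624.2 -312.   163.5] yaw 8.3 F [0.4 0.7 0.2] op 0.695 t 25.20
```

move_arm(targets=[0.4, -4, 1.3, -2, 0, 0.4, -8, 2.6, -4, 0, 0.4, -12, 4, -6, 0, 0.4, -16, 5.3, -6, 0, 0.4, -20, 6.7, -6, 0, 0.4, -24, 8, -6, 0, 0.4, -29, 9.7, -6, 0, 0.4, -29, 9.7, -6, 0, 0.4, -29, 9.7, -6, 0])

```text
clock: 26.1
eef_pos: [350.9, -449.4, 224.2]
tcp_rot: [-3.141, -0.0, 0.144]
contact_force: [-0.5, 0.5, 0.2]
opening: 0.7
```

```bash
python3 - <<'E'
from h import *
s=r.sense();print(s["contact_force"],s["clock"])
f=r.grab_frame("scene");a=crop(f,(390,185),100,130,4);cv2.imwrite("pics/full_s.png",f["img"])
f=r.grab_frame("top");b=crop(f,(180,208),100,130,4,[(rect(555.4,162.3,21,.144,120,38),(0,255,255)),(circ(588.1,286.8,11,22.5),(0,0,255))])
cv2.imwrite("pics/end3.png",np.hstack([a,b]))
E
```

```text
[-0.46572781  0.5450556   0.21749125] 26.1
```

View pics/end3.png

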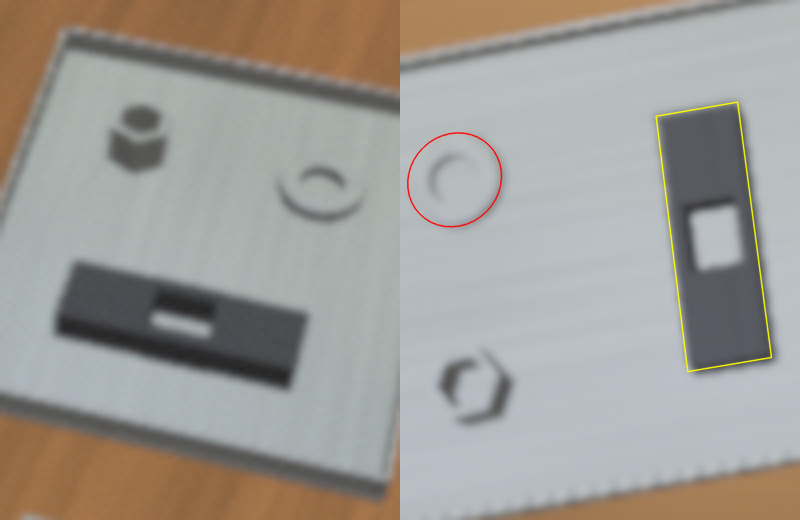

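View pics/full_s.png

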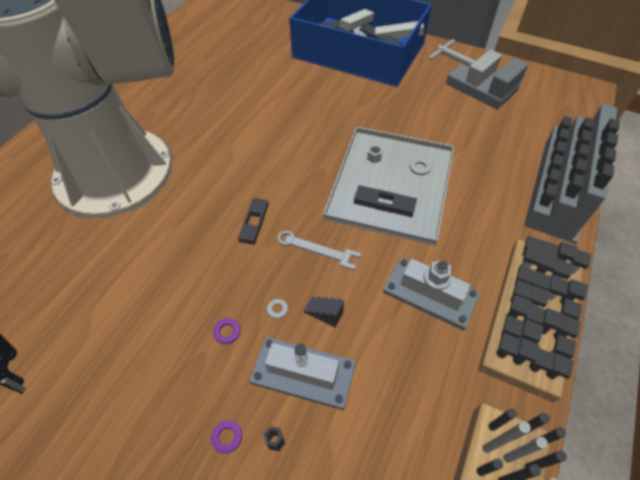

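All three pieces lie flat and apart in the tray: nut at (374,154), washer (420,167) and strap (385,200). The stud at (300,355) is bare and the other objects look unmoved.

```bash
python3 -c "
from rig import r
print(r.sign_off())"
```

```text
the job is handed in; nothing more can be done
None
```

The clamp is apart and the job is handed in. I moved the nut, then the washer, then the strap, each straight up off its stud, and set each on the tray floor before letting go.

- **Final pictures:** in both camera views all three lie flat and apart on the tray floor. The target stud is bare, and the look-alikes and the other fixture appear undisturbed.
- **Limits:** the clock stood at about 26 s of the 72 s allowed. The highest contact force shown in the readings was about 12 N, as the strap touched down, and the arm ended clear of everything.
- **Disagreements:** the opening read about 42 mm on the 45 mm washer, which I put down to the gripper's stroke being angular. The lift confirmed the grip. My first two attempts at a final look were blocked by the arm, so I moved it further away and looked again.

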